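# Lock the yellow sample tin into the tin shaker

### The arm

A 6-joint arm with a two-finger parallel gripper is mounted at the origin on the work surface. World frame = base frame: x ahead of the robot, y to its left, z up, the work surface at z = 0. Lengths are in m, angles in rad, forces in N, time in s.
With the tool pointing down it reaches from about 0.25 to 0.725 m from the base axis. Payload 4 kg.
Tool frame: the origin (TCP) lies at the very end of the fingers, on their centre line; the grasp point (between the pads) lies 19 mm behind it; z points along the fingers, y is the line along which they close (so a half turn about z gives the same grasp; the last joint's range is limited). The gripper opens to 85 mm and grips with 20 to 120 N. Pads are 22 mm wide; open, the fingers measure 114 mm over their backs; the gripper's body (76 mm by 85 mm) begins 54 mm behind the grasp point. The pads swing forward as they close: fully open they stand 13 mm farther back than shut.
Start: joints at [1.207, 0.241, 0.005, 1.335, 0, 1.571], TCP at [0.178, 0.467, 0.231] pointing down, gripper open.
Joint ranges: [-2.72, 2.72], [-1.05, 1.87], [-1.09, 1.28], [-1.99, 2.15], [-1.42, 1.44], [-3.14, 3.14]. Speed limits (rad/s): [2.79, 2.79, 3.14, 3.14, 3.14, 3.14].

### API

Orientations are given as a unit quaternion [x, y, z, w].
In Python, from workcell import monitor, viewer, job gives the robot as it stands.
- The arm moves only by the tool arm_command, never from a script. Its argument "increments" is a list of rows, each an object of numbers: "dx", "dy", "dz": the shift along the tool's x, y, z in cm; "wx", "wy", "wz": the turn, a rotation vector about the tool's x, y, z in rad; "grip": the finger opening in cm, from 0 to 8.54. In form: [{"dx": .., "dy": .., "dz": .., "wx": .., "wy": .., "wz": .., "grip": ..}, ...]. A call has 1 to 10 rows; each row is the pose to reach, as a shift and turn from the pose commanded when the call began, along the tool's axes at that moment; what a row does not reach only later rows make up. A row lasts 1/10 s, in which the tool goes at most 50 mm and 8.59 degrees, less where a joint would pass 70% of its speed; a pose out of reach is approached as far as the arm can. A call with a gripper value outside its range is refused whole. The fingers move at their own pace and stop on an object; the grip force is fixed at half the most. Time passes only in rows, so rows that repeat a pose let the fingers close. It gives the time, the measured TCP pose, the force, the opening and the grip force at its end, in the units of the state.
- monitor.get_obs(): the state, without advancing time (a new reading comes with each control period).
- viewer.camera(name): name is "scene" or "top" or "wrist"; returns (picture, depth): 420x560x3 uint8, red, green, blue; 420x560 float32, m along the optical axis (not along the pixel's ray), 0 where there is no reading.
- viewer.get_calibration(name): a dict with "fovy" (degrees; the focal length in pixels is half the picture's height over the tangent of half this angle, whatever the lens; pixels are square), "cx", "cy" (the principal point, pixels), "view" (4x4, takes a point from world to camera coordinates). Camera axes: x right, y up, looking along -z (the intrinsics and any distortion apply to the point x, -y, -z); pixel columns grow to the right and rows downward; lengths in m; the calibration is good to about 2 mm. A picture is of the moment at which its call begins: read the wrist's pose just before it. get_calibration takes no time and is no camera call; for the wrist camera it gives the pose at the moment of the call.
- job.job_done(): hands the job in; it is judged then, once.
The state is a dict: "clock": time; "joint_pos": joint angles; "joint_vel": joint speeds; "tau": joint torques, N m; "eef_pos": TCP position; "tool_rot": TCP orientation; "ft_force": force on the tool from outside, world axes, zero at the start; "ft_torque": the same for the moment, N m; "grip_width": finger opening in m; "grasp_force": force on a finger pad.
Only numpy, scipy, OpenCV 4.12 (cv2) and the standard library are available. Lean on these libraries where they do the work, as an engineer would, in place of code of your own. Each camera call takes 0.05 s, during which the arm holds its last target. There are 200 camera calls.

### The job

Take the yellow sample tin out of the plywood tray and stand it on the dark mat, let go and take it again crosswise, by its broad faces, and lower it right down into the cradle of the blue shaker. Then slide the shaker's red clamp grip all the way to its end stop, so that the clamp's tongue covers the tin. Keep the tin upright, never drop it, and leave the other tins and the things on the bench where they are.

Things in the scene. Friction and masses are not known exactly. Their poses are not given: they have to be found in the camera images.
- tin_yellow: loose oblong tinplate paint tin, yellow label and flat yellow lid, 54 (x) x 36 (y) x 70 mm high, about 0.2 kg. Origin: centre of its underside, z up. Narrow ends face +-x, broad faces +-y. It stands in any of the tray's four places, broad faces 4 mm from its neighbours or the tray's tall end wall, so there only its narrow ends (54 mm apart) can be gripped
- tray: fixed plywood tray, 68 mm (x) x 174 mm (y); origin: centre of its underside. Floor 6 mm thick, tins stand on it in a row along its y at y = -60, -20, 20, 60 mm. Long sides have only low lips (top at 18 mm), the two short ends (y = +-82 to 87 mm) have walls up to 76 mm
- mat: fixed flat dark grey mat on the bench, 140 mm (x) x 120 mm (y) x 3 mm; origin: centre of its underside, top face at z = 3 mm
- shaker: fixed blue bench-top tin shaker, 170 mm (x) x 260 mm (y), aluminium deck at z = 55 mm; origin: centre of its underside; control panel on its -x side. On the deck: the cradle (see cradle) at y = -60 mm and a track along y from there to the +y end on which the clamp slides
- cradle (a point): centre of the cradle's floor, 55 mm above the bench, axes as the shaker's: the seated tin's origin lies here, its x along this x (either way round). Steel cheeks (32 mm wide, 81 mm high) stand at x = +-31 to 37 mm, their flared tips 11 mm above the tin; at y = +-22 to 26 mm only lips 8 mm high. So 4 mm play all round, and only the broad faces are free to hold it by
- clamp (a joint): position of the clamp slide in m: near 0 open (it starts anywhere from 0 to 0.020), 0.110 locked at the end stop. It grows as the clamp moves along the shaker's -y towards the cradle and stays where it is left; friction about 2 N
- clamp_grip (a point): centre of the top of the clamp's red grip, 172 mm above the bench; grip 24 (x) x 22 (y) x 36 mm high, on a steel tongue (7 mm thick, 30 mm wide) that points along the shaker's -y and ends 48 mm from the grip's axis. In the shaker's frame the axis is at x = 0, y = 90 mm at joint 0 and -20 mm at joint 0.110, where the tongue passes 4 mm above a seated tin
- tin_red: loose oblong paint sample tin like the yellow one (54 x 36 x 70 mm), with a red lid and label; a bystander. Origin: centre of its underside
- tin_green: loose oblong paint sample tin like the yellow one (54 x 36 x 70 mm), with a green lid and label; a bystander. Origin: centre of its underside
- tin_purple: loose oblong paint sample tin like the yellow one (54 x 36 x 70 mm), with a purple lid and label; a bystander. Origin: centre of its underside
- brush_wide: loose flat paint brush, 230 x 50 x 13 mm, wooden handle towards its -x; a bystander behind the mat. Origin: under its middle
- brush_narrow: loose flat paint brush, 190 x 30 x 13 mm, wooden handle towards its -x; a bystander near the robot. Origin: under its middle
- can_white: loose closed 1 litre round paint can, white, 106 mm across, 125 mm high; a bystander. Origin: centre of its underside
- can_small: loose closed round purple paint can, 72 mm across, 75 mm high; a bystander. Origin: centre of its underside
- lid_opener: loose lid opener like a screwdriver with a green handle, lying flat; a bystander. Origin: under its middle

How it is judged:
On the way, in this order (a step that is already met when the one before it is completed fails the run):
1. the yellow tin stands on the mat, let go (x of tin_yellow in the frame of mat between -0.07 and 0.07 m and y of tin_yellow in the frame of mat between -0.06 and 0.06 m and height (world z) of tin_yellow below 0.006 m and angle between tin_yellow's own z axis and vertical below 0.06 rad and linear speed of tin_yellow below 0.02 m/s and contact force between tin_yellow and the fingers below 0.1 N), for 0.2 s.
2. the yellow tin stands fully down in the shaker's cradle, let go, the clamp still open (x of tin_yellow in the frame of cradle between -0.006 and 0.006 m and y of tin_yellow in the frame of cradle between -0.006 and 0.006 m and z of tin_yellow in the frame of cradle between -0.003 and 0.003 m and angle between tin_yellow's own z axis and vertical below 0.06 rad and linear speed of tin_yellow below 0.02 m/s and value of joint clamp below 0.06 m and contact force between tin_yellow and the fingers below 0.1 N), for 0.2 s.
At the end, for the whole second after the job is handed in: the yellow tin stands upright (within 0.06 rad) and at rest on the cradle's floor (within 3 mm in height, its underside centre within 6 mm of the cradle's centre along each of the shaker's axes), not held, and the clamp slide rests within 3 mm of its end stop (joint above 0.107) (x of tin_yellow in the frame of cradle between -0.006 and 0.006 m and y of tin_yellow in the frame of cradle between -0.006 and 0.006 m and z of tin_yellow in the frame of cradle between -0.003 and 0.003 m and angle between tin_yellow's own z axis and vertical below 0.06 rad and value of joint clamp above 0.107 m and velocity of joint clamp between -0.005 and 0.005 m/s and linear speed of tin_yellow below 0.01 m/s and contact force between tin_yellow and the fingers below 0.1 N); the robot touches nothing.
It fails at once if the yellow tin is dropped or thrown (moves faster than 0.45 m/s out of the fingers: a fall of more than 10 mm) (contact force between tin_yellow and the fingers below 0.1 N and linear speed of tin_yellow above 0.45 m/s).
It fails at once if the yellow tin is tilted by more than 0.4 rad (angle between tin_yellow's own z axis and vertical above 0.4 rad).
It fails at once if another tin, a brush, a can or the lid opener is moved by more than 30 mm (distance of any of tin_red, tin_green, tin_purple, brush_wide, brush_narrow, can_white, can_small, lid_opener from where it was at the start of the episode above 0.03 m).
It fails at once if another tin or a can is tipped by more than 0.4 rad (angle between any of tin_red, tin_green, tin_purple, can_white, can_small's own z axis and vertical above 0.4 rad).
It also fails if it takes over 64 s, if anything falls off the work surface, if the arm or the gripper's body presses on something with over 40 N, if the wrist force passes 120 N, or if a joint passes its speed limit or range.

## Working session

There is one attempt and no reset: what is moved stays moved. The work goes in short steps, Python scripts to look and compute and a tool call to move; the robot and the scene stay as the last step left them, time stands still between calls to the robot, and variables do not carry over. Pictures are saved under pics/ and viewed, at most 10 in all, crops included, and the job is handed in when it is done.

Besides the shell and the picture viewer there is one more tool, called after ">>>" as name(argument=value, ...), one argument or row to a line, values as JSON. arm_command: Moves the arm, as the interface text tells. Its arguments: {"type":"object","properties":{"increments":{"type":"array","items":{"type":"object","properties":{"dx":{"type":"number"},"dy":{"type":"number"},"dz":{"type":"number"},"wx":{"type":"number"},"wy":{"type":"number"},"wz":{"type":"number"},"grip":{"type":"number"}}}}},"required":["increments"]}

```bash
mkdir -p pics; ls; python3 - <<'E'
from workcell import monitor, viewer
import cv2,numpy as np
print(monitor.get_obs())
for n in ("top","scene"):
    p,d=viewer.camera(n); np.savez(f"pics/{n}0.npz",p=p,d=d)
    c=viewer.get_calibration(n); print(n,c)
    cv2.imwrite(f"pics/{n}0.png",p[:,:,::-1])
E
```

```text
pics
{'clock': 0.0, 'joint_pos': array([ 1.20699473e+00,  2.41411544e-01,  3.74668444e-03,  1.33519384e+00,
       -1.83472271e-05,  1.57077527e+00]), 'joint_vel': array([ 0.00119094, -0.00062957, -0.00071916, -0.0012736 ,  0.00071901,
        0.00066114]), 'tau': array([ 5.56815558e-04, -3.72318935e+01,  2.52406472e+01,  1.70063053e-02,
        3.80454094e-05,  7.83766097e-06]), 'eef_pos': array([0.17769976, 0.46669501, 0.23042224]), 'tool_rot': array([ 1.80888876e-01,  9.83503000e-01, -1.01582888e-03, -1.77528964e-04]), 'ft_force': array([ 1.26053017, -0.20245821, -0.13941733]), 'ft_torque': array([-0.01895964,  0.02948284, -0.01968821]), 'grasp_force': 0.0, 'grip_width': 0.08517092360511004}
top {'fovy': 45.684596589381854, 'cx': 276.41219639045516, 'cy': 198.4575300842464, 'view': array([[-1.37277895e-02, -9.99904107e-01, -1.82336896e-03,
        -3.61133120e-02],
       [ 9.82914177e-01, -1.38292338e-02,  1.83544198e-01,
        -5.84938397e-01],
       [-1.83551814e-01,  7.27440909e-04,  9.83009767e-01,
        -1.30615865e+00],
       [ 0.00000000e+00,  0.00000000e+00,  0.00000000e+00,
         1.00000000e+00]])}
scene {'fovy': 45.6546633561912, 'cx': 281.34176753442244, 'cy': 211.34634674321714, 'view': array([[ 0.78215081,  0.62297181, -0.01209275, -0.40890973],
       [-0.43750736,  0.56290912,  0.70122795,  0.20831837],
       [ 0.44365237, -0.54317534,  0.71283457, -1.67483464],
       [ 0.        ,  0.        ,  0.        ,  1.        ]])}
```

View pics/top0.png

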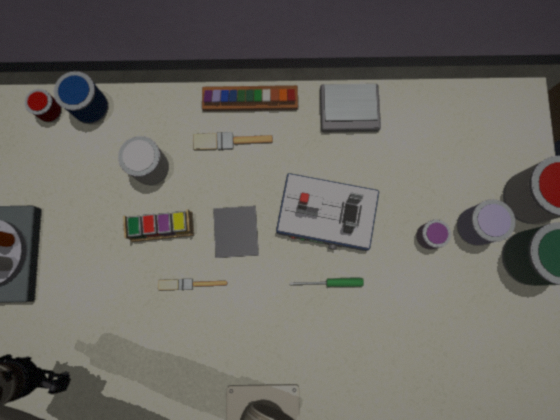

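View pics/scene0.png

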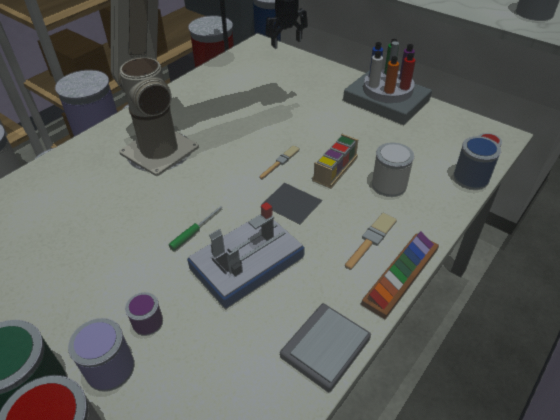

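The top view shows the tray at the left with the yellow lid at (180,221), nearest the tray's right end. The mat is at (236,231). The shaker is at (328,212), with its red grip at (304,199) and the cradle cheeks at about (350,212). The scene view agrees.

```bash
cat > h.py <<'E'
import numpy as np, cv2
def rays(c,uv):
    f=210/np.tan(np.radians(c["fovy"])/2); V=c["view"]; R=V[:3,:3]; o=-R.T@V[:3,3]
    uv=np.asarray(uv,float).reshape(-1,2)
    d=np.c_[(uv[:,0]-c["cx"])/f,-(uv[:,1]-c["cy"])/f,-np.ones(len(uv))]
    return o,d@R
def plane(c,uv,z):
    o,d=rays(c,uv); return o+d*((z-o[2])/d[:,2])[:,None]
def cloud(c,depth):
    v,u=np.mgrid[:420,:560]; o,d=rays(c,np.c_[u.ravel(),v.ravel()])
    return (o+d*depth.reshape(-1,1)).reshape(420,560,3)
def hsv(p): return cv2.cvtColor(p,cv2.COLOR_RGB2HSV)
def blob(m,near=None):
    n,l,s,ce=cv2.connectedComponentsWithStats(m.astype(np.uint8))
    i=1+(np.argmax(s[1:,4]) if near is None else np.argmin(np.hypot(*(ce[1:]-near).T)+1e3*(s[1:,4]<15)))
    return l==i
def rect(c,m,z):
    v,u=np.nonzero(m); P=plane(c,np.c_[u,v],z)[:,:2]
    (x,y),(w,h),a=cv2.minAreaRect((P*1000).astype(np.float32)); return np.round([x,y,w,h,a],1),np.round(P.mean(0)*1000,1)
E
python3 - <<'E'
from h import *
from workcell import viewer
c=viewer.get_calibration("top"); D=np.load("pics/top0.npz"); p=D["p"]; H=hsv(p).astype(int); W=cloud(c,D["d"]); h,s,v=H[...,0],H[...,1],H[...,2]
m=blob((abs(h-29)<6)&(s>150)&(v>90),(180,221)); print("yellow",m.sum(),rect(c,m,.076), np.median(W[m],0))
for n,uv in (("purple",(164,222)),("red",(149,223)),("green",(134,224))):
    print(n,H[uv[1],uv[0]],W[uv[1],uv[0]])
m=blob((s<60)&(v>50)&(v<115)&(np.abs(W[...,2])<.02),(236,231)); print("mat",m.sum(),rect(c,m,.003),np.median(W[m],0))
m=blob(((h<8)|(h>172))&(s>150)&(v>90),(304,199)); print("grip",m.sum(),rect(c,m,.172),np.median(W[m],0))
box=np.zeros((420,560),bool); box[165:260,265:390]=1
z=W[...,2]
m=blob(box&(z>.04),(328,212));m=box&(z>.04)&(z<.07); print("deck",m.sum(),rect(c,blob(m),.055), np.median(z[m]))
m=box&(z>.115); print("tall",m.sum()); 
P=W[m];print(np.round(P[P[:,2].argsort()][::8]*1000).tolist())
cv2.imwrite("pics/crop.png",cv2.resize(p[165:260,265:390,::-1],None,fx=6,fy=6,interpolation=cv2.INTER_CUBIC))
E
```

```text
yellow 149 (array([524. , 218.5,  42.1,  24.7,   6.1]), array([524. , 218.4])) [0.52313626 0.21848118 0.07664206]
purple [148 116 101] [0.52083289 0.25591253 0.07553169]
red [  2 208 142] [0.51871601 0.29579309 0.07546041]
green [ 73 183  82] [0.51717198 0.33684374 0.07125309]
mat 2175 (array([502.4,  71.8, 141.4, 121.6,   3.1]), array([501.7,  71.9])) [0.50088587 0.07275699 0.00234747]
grip 51 (array([ 563.8, -112.8,   14.9,   17.8,   88.7]), array([ 564. , -112.7])) [ 0.56505988 -0.1127701   0.17163308]
deck 5253 (array([ 546.1, -182.1,  257.4,  173. ,   78.2]), array([ 545.5, -182.4])) 0.05445067195462627
tall 458
[[509.0, -220.0, 116.0], [508.0, -233.0, 120.0], [573.0, -235.0, 122.0], [502.0, -250.0, 124.0], [569.0, -252.0, 125.0], [569.0, -255.0, 126.0], [574.0, -260.0, 127.0], [504.0, -234.0, 128.0], [504.0, -226.0, 129.0], [576.0, -252.0, 130.0], [547.0, -130.0, 131.0], [562.0, -138.0, 131.0], [557.0, -99.0, 132.0], [554.0, -151.0, 132.0], [562.0, -141.0, 132.0], [549.0, -138.0, 133.0], [543.0, -143.0, 133.0], [576.0, -264.0, 133.0], [561.0, -148.0, 134.0], [548.0, -145.0, 134
[... 216 characters left out ...]
.0], [571.0, -156.0, 137.0], [566.0, -151.0, 137.0], [577.0, -128.0, 137.0], [543.0, -155.0, 137.0], [554.0, -109.0, 137.0], [568.0, -148.0, 138.0], [561.0, -155.0, 138.0], [568.0, -161.0, 139.0], [566.0, -145.0, 139.0], [568.0, -133.0, 139.0], [560.0, -145.0, 142.0], [559.0, -101.0, 149.0], [554.0, -111.0, 161.0], [576.0, -121.0, 167.0], [556.0, -108.0, 169.0], [566.0, -106.0, 170.0], [573.0, -111.0, 170.0], [558.0, -110.0, 171.0], [560.0, -103.0, 172.0], [560.0, -105.0, 173.0], [575.0, -118.0, 173.0], [560.0, -118.0, 174.0], [567.0, -110.0, 176.0], [335.0, -43.0, 1391.0], [335.0, -43.0, 1391.0], [335.0, -43.0, 1391.0], [335.0, -43.0, 1391.0], [335.0, -43.0, 1391.0], [335.0, -43.0, 1391.0]]
```

View pics/crop.png

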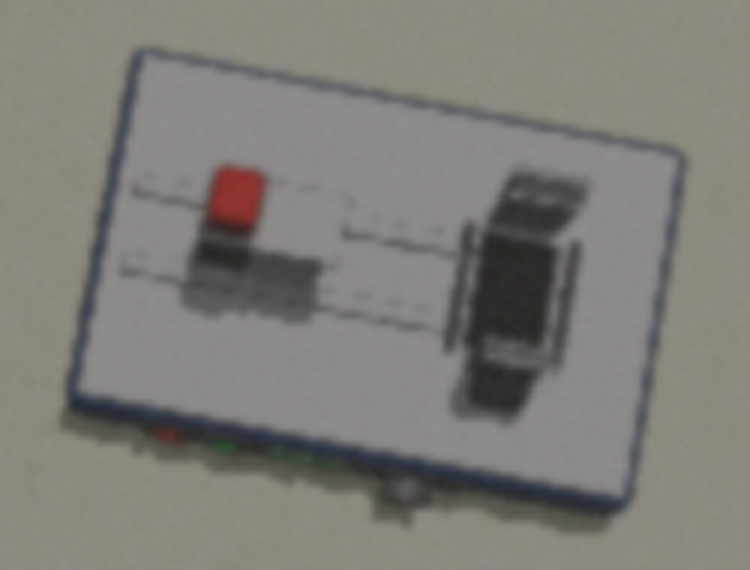

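The crop shows the red grip at crop (237,198), the cradle's dark floor at (518,290) and the control panel on the robot side. That puts shaker yaw at about -11.8°. I'll move over the yellow tin and refine with the wrist camera.

```bash
cat >> h.py <<'E'
from scipy.spatial.transform import Rotation as Rn
from workcell import monitor
def go(x,y,z,a):
    "mm, deg (world angle of tool y), tool down -> increment row in cm / rad"
    o=monitor.get_obs(); R=Rn.from_quat(o["tool_rot"]); a=np.radians(a)
    T=np.c_[[-np.sin(a),np.cos(a),0],[np.cos(a),np.sin(a),0],[0,0,-1]]
    d=R.inv().apply(np.array([x,y,z])/1000-o["eef_pos"])*100
    w=(R.inv()*Rn.from_matrix(T)).as_rotvec()
    print("go",(x,y,z),"d",np.round(d,2),"w",np.round(w,3))
E
python3 - <<'E'
from h import *
from workcell import viewer
go(524,218.4,220,3)
c=viewer.get_calibration("wrist"); print(c["fovy"]); o=monitor.get_obs()
V=c["view"]; R=Rn.from_quat(o["tool_rot"]).as_matrix()
print(R.T@(-V[:3,:3].T@V[:3,3]-o["eef_pos"]), R.T@V[:3,:3].T)
E
```

```text
go (524, 218.4, 220) d [-41.2  -10.88   1.07] w [-2.000e-03  1.000e-03  1.155e+00]
71.01473280976349
[ 0.08096593 -0.00023094 -0.14276691] [[ 2.61145387e-04  9.49022230e-01  3.15209039e-01]
 [ 9.99999693e-01 -4.80675587e-04  6.18721189e-04]
 [ 7.38693452e-04  3.15208780e-01 -9.49022065e-01]]
```

>>> arm_command(
  increments=[
    {"dx": -5,"dy": -1.3,"wz": 0.14},
    {"dx": -10,"dy": -2.6,"wz": 0.28},
    {"dx": -15,"dy": -4,"wz": 0.42},
    {"dx": -20,"dy": -5.3,"wz": 0.56},
    {"dx": -25,"dy": -6.6,"wz": 0.7},
    {"dx": -30,"dy": -7.9,"wz": 0.84},
    {"dx": -35,"dy": -9.2,"wz": 0.98},
    {"dx": -41.2,"dy": -10.9,"dz": 1,"wz": 1.155},
    {"dx": -41.2,"dy": -10.9,"dz": 1,"wz": 1.155},
    {"dx": -41.2,"dy": -10.9,"dz": 1,"wz": 1.155},
  ],
)

```text
validation failed for argument at $.in...
```

```bash
python3 - <<'E'
from h import *
from workcell import viewer
c=viewer.get_calibration("wrist"); p,d=viewer.camera("wrist"); np.savez("pics/w1.npz",p=p,d=d)
cv2.imwrite("pics/w1.png",p[:,:,::-1]); o=monitor.get_obs(); print(o["clock"],o["eef_pos"],o["joint_pos"])
h,s,v=cv2.split(hsv(p).astype(int)); W=cloud(c,d)
m=blob((abs(h-29)<6)&(s>150)&(v>90)&(W[...,2]>.07)&(W[...,2]<.082)); print(m.sum(),rect(c,m,.076),np.median(W[m],0))
E
```

```text
0.15 [0.17773532 0.46681312 0.23060975] [ 1.20700187e+00  2.41269365e-01  4.05190868e-03  1.33526243e+00
 -1.13952662e-06  1.57078042e+00]Traceback (most recent call last):
  File "<stdin>", line 6, in <module>
  File "h.py", line 15, in blob
    i=1+(np.argmax(s[1:,4]) if near is None else np.argmin(np.hypot(*(ce[1:]-near).T)+1e3*(s[1:,4]<15)))
         ~~~~~~~~~^^^^^^^^^
    return _wrapfunc(a, 'argmax', axis=axis, out=out, **kwds)
    return bound(*args, **kwds)
ValueError: attempt to get argmax of an empty sequence
```

View pics/w1.png

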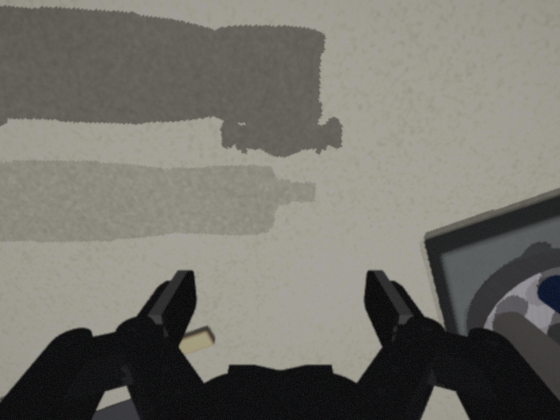

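The move was refused, so the picture only shows the open fingers at (180,310) and (380,310) over bare bench. I'll retry with full rows.

>>> arm_command(
  increments=[
    {"dx": -5,"dy": -1.3,"dz": 0,"wx": 0,"wy": 0,"wz": 0.14,"grip": 8.5},
    {"dx": -10,"dy": -2.6,"dz": 0,"wx": 0,"wy": 0,"wz": 0.28,"grip": 8.5},
    {"dx": -15,"dy": -4,"dz": 0,"wx": 0,"wy": 0,"wz": 0.42,"grip": 8.5},
    {"dx": -20,"dy": -5.3,"dz": 0,"wx": 0,"wy": 0,"wz": 0.56,"grip": 8.5},
    {"dx": -25,"dy": -6.6,"dz": 0,"wx": 0,"wy": 0,"wz": 0.7,"grip": 8.5},
    {"dx": -30,"dy": -7.9,"dz": 0,"wx": 0,"wy": 0,"wz": 0.84,"grip": 8.5},
    {"dx": -35,"dy": -9.2,"dz": 0,"wx": 0,"wy": 0,"wz": 0.98,"grip": 8.5},
    {"dx": -41.2,"dy": -10.9,"dz": 1,"wx": 0,"wy": 0,"wz": 1.155,"grip": 8.5},
    {"dx": -41.2,"dy": -10.9,"dz": 1,"wx": 0,"wy": 0,"wz": 1.155,"grip": 8.5},
    {"dx": -41.2,"dy": -10.9,"dz": 1,"wx": 0,"wy": 0,"wz": 1.155,"grip": 8.5},
  ],
)

```text
clock: 1.15
eef_pos: [0.5263, 0.2159, 0.2196]
tool_rot: [0.691, 0.723, -0.001, 0.0]
ft_force: [-0.5, 0.2, -0.2]
grip_width: 0.085
grasp_force: 0.0
```

```bash
cat > w.py <<'E'
import sys
from h import *
from workcell import viewer
c=viewer.get_calibration("wrist"); p,d=viewer.camera("wrist"); n=sys.argv[1]; np.savez(f"pics/{n}.npz",p=p,d=d,V=c["view"])
cv2.imwrite(f"pics/{n}.png",p[:,:,::-1]); o=monitor.get_obs(); print(o["clock"],o["eef_pos"])
h,s,v=cv2.split(hsv(p).astype(int)); W=cloud(c,d)
m=(abs(h-29)<7)&(s>140)&(v>60)&(W[...,2]>float(sys.argv[2])-.012)&(W[...,2]<float(sys.argv[2])+.012)
if m.any(): m=blob(m); print(m.sum(),rect(c,m,float(sys.argv[2])),np.median(W[m],0))
E
python3 w.py w2 .076
```

```text
1.2 [0.52482627 0.21721134 0.22001045]
593 (array([526.1, 214.5,  44.6,  20. ,   4. ]), array([526.5, 212.3])) [0.5266299  0.21246213 0.0774684 ]
```

View pics/w2.png

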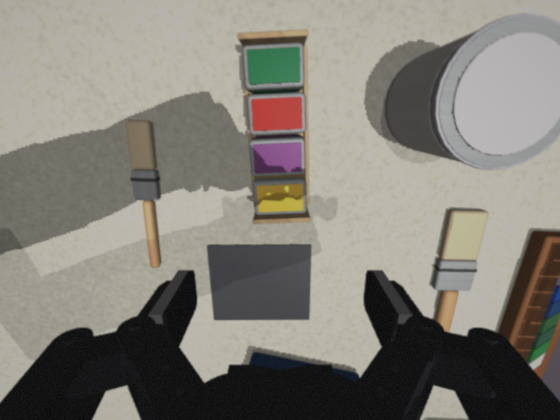

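The wrist view shows the yellow lid at (280,197), half in shadow, with the tray row above it and the end wall at (281,219). The arm was still settling, so I'll re-measure with a looser mask.

```bash
sed -i 's/(s>140)&(v>60)/(s>130)\&(v>30)/; s/abs(h-29)<7/abs(h-26)<9/' w.py; python3 w.py w3 .076; python3 - <<'E'
from h import *
from workcell import viewer
D=np.load("pics/w3.npz"); c=viewer.get_calibration("wrist"); c["view"]=D["V"]; p=D["p"]; H=hsv(p)
h,s,v=cv2.split(H.astype(int))
for n,hh,uv in (("purple",148,(277,157)),("red",1,(277,114)),("green",72,(274,66))):
    m=blob((abs((h-hh+90)%180-90)<10)&(s>90),uv); print(n,m.sum(),rect(c,m,.076))
print([H[y,280].tolist() for y in range(184,216,3)])
m=blob((s<60)&(v>35)&(v<75),(260,282)); print("mat",m.sum(),rect(c,m,.003))
go(525,217.5,30,3)
E
```

```text
1.25 [0.52399592 0.21822479 0.22049415]
1152 (array([525.9, 218. ,  45.1,  27.3,   5.6]), array([525.8, 218.1])) [0.52584082 0.21861556 0.07741597]
purple 1197 (array([521.7, 257.6,  44.1,  26. ,   4.4]), array([521.2, 257.5]))
red 1576 (array([519.2, 297.8,  45.5,  28. ,   5.1]), array([519.3, 298.1]))
green 1737 (array([514.8, 337.8,  45. ,  27. ,   5.2]), array([514.8, 338. ]))
[[90, 3, 95], [22, 164, 135], [22, 172, 139], [22, 169, 124], [22, 176, 106], [23, 171, 112], [26, 163, 186], [26, 163, 188], [25, 164, 188], [25, 164, 185], [30, 6, 122]]
mat 2051 (array([484.8,  95.1,  99.3,  71.2,   2.9]), array([472.6, 102.9]))
go (525, 217.5, 30) d [-0.07  0.13 19.05] w [-0.002  0.    -0.002]
```

>>> arm_command(
  increments=[
    {"dx": 0,"dy": 0.1,"dz": 3,"wx": -0.002,"wy": 0,"wz": -0.037,"grip": 8.5},
    {"dx": 0,"dy": 0.1,"dz": 6,"wx": -0.002,"wy": 0,"wz": -0.037,"grip": 8.5},
    {"dx": 0,"dy": 0.1,"dz": 9,"wx": -0.002,"wy": 0,"wz": -0.037,"grip": 8.5},
    {"dx": 0,"dy": 0.1,"dz": 12,"wx": -0.002,"wy": 0,"wz": -0.037,"grip": 8.5},
    {"dx": 0,"dy": 0.1,"dz": 12,"wx": -0.002,"wy": 0,"wz": -0.037,"grip": 8.5},
    {"dx": 0,"dy": 0.1,"dz": 12,"wx": -0.002,"wy": 0,"wz": -0.037,"grip": 8.5},
  ],
)

```text
clock: 1.85
eef_pos: [0.5242, 0.2197, 0.1018]
tool_rot: [0.674, 0.739, 0.0, 0.0]
ft_force: [0.9, -0.6, 0.6]
grip_width: 0.0847
grasp_force: 0.0
```

```bash
python3 w.py w4 .076; python3 -c "
from h import *
go(525,218,30,5)"
```

```text
1.9 [0.52540806 0.21998164 0.1029325 ]
2803 (array([526.7, 217.2,  45.6,  27.3,   5.2]), array([526.6, 217.9])) [0.52654314 0.2187416  0.07743394]
go (525, 218, 30) d [-0.2  -0.09  7.29] w [ 0.004 -0.001  0.003]
```

>>> arm_command(
  increments=[
    {"dx": -0.2,"dy": 0.05,"dz": 1.5,"wx": 0.004,"wy": 0,"wz": 0,"grip": 8.5},
    {"dx": -0.2,"dy": 0.05,"dz": 3,"wx": 0.004,"wy": 0,"wz": 0,"grip": 8.5},
    {"dx": -0.2,"dy": 0.05,"dz": 4.5,"wx": 0.004,"wy": 0,"wz": 0,"grip": 8.5},
    {"dx": -0.2,"dy": 0.05,"dz": 6,"wx": 0.004,"wy": 0,"wz": 0,"grip": 8.5},
    {"dx": -0.2,"dy": 0.05,"dz": 7.3,"wx": 0.004,"wy": 0,"wz": 0,"grip": 8.5},
    {"dx": -0.2,"dy": 0.05,"dz": 7.3,"wx": 0.004,"wy": 0,"wz": 0,"grip": 8.5},
    {"dx": -0.2,"dy": 0.05,"dz": 7.3,"wx": 0.004,"wy": 0,"wz": 0,"grip": 8.5},
  ],
)

```text
clock: 2.6
eef_pos: [0.5262, 0.217, 0.0285]
tool_rot: [0.675, 0.738, -0.001, -0.001]
ft_force: [0.1, 0.4, 1.0]
grip_width: 0.0848
grasp_force: 0.0
```

```bash
python3 -c "
from h import *
go(526,218,30,5)"
```

```text
go (526, 218, 30) d [ 0.11 -0.01 -0.15] w [-0.002 -0.     0.002]
```

>>> arm_command(
  increments=[
    {"dx": 0.1,"dy": 0,"dz": -0.1,"wx": 0,"wy": 0,"wz": 0,"grip": 7},
    {"dx": 0.1,"dy": 0,"dz": -0.1,"wx": 0,"wy": 0,"wz": 0,"grip": 6},
    {"dx": 0.1,"dy": 0,"dz": -0.1,"wx": 0,"wy": 0,"wz": 0,"grip": 5.6},
    {"dx": 0.1,"dy": 0,"dz": -0.1,"wx": 0,"wy": 0,"wz": 0,"grip": 5},
    {"dx": 0.1,"dy": 0,"dz": -0.1,"wx": 0,"wy": 0,"wz": 0,"grip": 5},
    {"dx": 0.1,"dy": 0,"dz": -0.1,"wx": 0,"wy": 0,"wz": 0,"grip": 4.5},
    {"dx": 0.1,"dy": 0,"dz": -0.1,"wx": 0,"wy": 0,"wz": 0,"grip": 4.5},
    {"dx": 0.1,"dy": 0,"dz": -0.1,"wx": 0,"wy": 0,"wz": 0,"grip": 4.5},
  ],
)

```text
clock: 3.4
eef_pos: [0.5266, 0.2182, 0.0302]
tool_rot: [0.675, 0.738, 0.0, -0.0]
ft_force: [-0.7, 0.5, 6.0]
grip_width: 0.0535
grasp_force: 63.9
```

```bash
python3 w.py w5 .076; python3 -c "
from h import *
go(526,218,130,5)"
```

```text
3.45 [0.52657492 0.21826701 0.03022211]
6707 (array([526.6, 217.2,  46.1,  28.2,   5.1]), array([526.4, 217.9])) [0.52625378 0.21945822 0.07747591]
go (526, 218, 130) d [-0.02 -0.06 -9.98] w [-0.    -0.001  0.002]
```

Gripped at 53.5 mm with 64 N. Lifting straight up, slowly at first.

>>> arm_command(
  increments=[
    {"dx": 0,"dy": 0,"dz": -0.5,"wx": 0,"wy": 0,"wz": 0,"grip": 4.5},
    {"dx": 0,"dy": 0,"dz": -1.5,"wx": 0,"wy": 0,"wz": 0,"grip": 4.5},
    {"dx": 0,"dy": 0,"dz": -3,"wx": 0,"wy": 0,"wz": 0,"grip": 4.5},
    {"dx": 0,"dy": 0,"dz": -4.5,"wx": 0,"wy": 0,"wz": 0,"grip": 4.5},
    {"dx": 0,"dy": 0,"dz": -6,"wx": 0,"wy": 0,"wz": 0,"grip": 4.5},
    {"dx": 0,"dy": 0,"dz": -8,"wx": 0,"wy": 0,"wz": 0,"grip": 4.5},
    {"dx": 0,"dy": 0,"dz": -10,"wx": 0,"wy": 0,"wz": 0,"grip": 4.5},
    {"dx": 0,"dy": 0,"dz": -10,"wx": 0,"wy": 0,"wz": 0,"grip": 4.5},
    {"dx": 0,"dy": 0,"dz": -10,"wx": 0,"wy": 0,"wz": 0,"grip": 4.5},
  ],
)

```text
clock: 4.35
eef_pos: [0.5261, 0.2179, 0.1293]
tool_rot: [0.675, 0.738, -0.001, -0.001]
ft_force: [-1.1, -0.3, -2.4]
grip_width: 0.0534
grasp_force: 63.6
```

```bash
python3 w.py w6 .176; python3 -c "
from h import *
go(502,72,130,-12)"
```

```text
4.4 [0.52539962 0.21765427 0.12838791]
6662 (array([526.1, 217.7,  45.6,  27.9,   5.2]), array([526. , 218.5])) [0.52599937 0.21916674 0.17650835]
go (502, 72, 130) d [-14.3   -3.63  -0.14] w [-0.003  0.001  0.298]
```

>>> arm_command(
  increments=[
    {"dx": -2,"dy": -0.5,"dz": 0,"wx": 0,"wy": 0,"wz": 0.05,"grip": 4.5},
    {"dx": -5,"dy": -1.2,"dz": 0,"wx": 0,"wy": 0,"wz": 0.12,"grip": 4.5},
    {"dx": -8,"dy": -2,"dz": 0,"wx": 0,"wy": 0,"wz": 0.2,"grip": 4.5},
    {"dx": -11,"dy": -2.8,"dz": 0,"wx": 0,"wy": 0,"wz": 0.25,"grip": 4.5},
    {"dx": -13.5,"dy": -3.4,"dz": 0,"wx": 0,"wy": 0,"wz": 0.3,"grip": 4.5},
    {"dx": -14.3,"dy": -3.6,"dz": 0,"wx": 0,"wy": 0,"wz": 0.3,"grip": 4.5},
    {"dx": -14.3,"dy": -3.6,"dz": 1,"wx": 0,"wy": 0,"wz": 0.3,"grip": 4.5},
    {"dx": -14.3,"dy": -3.6,"dz": 3,"wx": 0,"wy": 0,"wz": 0.3,"grip": 4.5},
    {"dx": -14.3,"dy": -3.6,"dz": 5,"wx": 0,"wy": 0,"wz": 0.3,"grip": 4.5},
    {"dx": -14.3,"dy": -3.6,"dz": 5,"wx": 0,"wy": 0,"wz": 0.3,"grip": 4.5},
  ],
)

```text
clock: 5.4
eef_pos: [0.4998, 0.073, 0.0756]
tool_rot: [0.777, 0.629, -0.004, -0.003]
ft_force: [-0.9, -0.7, -2.0]
grip_width: 0.0538
grasp_force: 63.5
```

```bash
python3 -c "
from h import *
go(502,72,27,-12)"
```

```text
go (502, 72, 27) d [-0.04  0.28  4.86] w [-0.009  0.003  0.   ]
```

>>> arm_command(
  increments=[
    {"dx": 0,"dy": 0.15,"dz": 1,"wx": -0.005,"wy": 0,"wz": 0,"grip": 4.5},
    {"dx": 0,"dy": 0.15,"dz": 2.5,"wx": -0.005,"wy": 0,"wz": 0,"grip": 4.5},
    {"dx": 0,"dy": 0.15,"dz": 3.5,"wx": -0.005,"wy": 0,"wz": 0,"grip": 4.5},
    {"dx": 0,"dy": 0.15,"dz": 4.2,"wx": -0.005,"wy": 0,"wz": 0,"grip": 4.5},
    {"dx": 0,"dy": 0.15,"dz": 4.5,"wx": -0.005,"wy": 0,"wz": 0,"grip": 4.5},
    {"dx": 0,"dy": 0.15,"dz": 4.5,"wx": -0.005,"wy": 0,"wz": 0,"grip": 4.5},
    {"dx": 0,"dy": 0.15,"dz": 4.5,"wx": -0.005,"wy": 0,"wz": 0,"grip": 4.5},
  ],
)

```text
clock: 6.1
eef_pos: [0.5047, 0.072, 0.0348]
tool_rot: [0.778, 0.629, 0.001, 0.002]
ft_force: [-0.4, 0.3, -2.2]
grip_width: 0.0531
grasp_force: 63.5
```

```bash
python3 -c "
from h import *
go(502,72,27,-12)"
```

```text
go (502, 72, 27) d [-0.06 -0.27  0.78] w [ 0.004  0.    -0.002]
```

>>> arm_command(
  increments=[
    {"dx": 0,"dy": 0,"dz": 0.2,"wx": 0,"wy": 0,"wz": 0,"grip": 4.5},
    {"dx": 0,"dy": 0,"dz": 0.35,"wx": 0,"wy": 0,"wz": 0,"grip": 4.5},
    {"dx": 0,"dy": 0,"dz": 0.45,"wx": 0,"wy": 0,"wz": 0,"grip": 4.5},
    {"dx": 0,"dy": 0,"dz": 0.45,"wx": 0,"wy": 0,"wz": 0,"grip": 4.5},
    {"dx": 0,"dy": 0,"dz": 0.45,"wx": 0,"wy": 0,"wz": 0,"grip": 4.5},
  ],
)

```text
clock: 6.6
eef_pos: [0.5042, 0.072, 0.0299]
tool_rot: [0.778, 0.629, 0.001, 0.001]
ft_force: [-0.1, -1.0, -1.9]
grip_width: 0.0532
grasp_force: 63.5
```

```bash
python3 -c "
from h import *
go(502,72,27.2,-12)"
```

```text
go (502, 72, 27.2) d [-0.04 -0.22  0.27] w [ 0.003  0.001 -0.002]
```

>>> arm_command(
  increments=[
    {"dx": 0,"dy": 0,"dz": 0.1,"wx": 0.002,"wy": 0,"wz": 0,"grip": 4.5},
    {"dx": 0,"dy": 0,"dz": 0.2,"wx": 0.002,"wy": 0,"wz": 0,"grip": 4.5},
    {"dx": 0,"dy": 0,"dz": 0.25,"wx": 0.002,"wy": 0,"wz": 0,"grip": 4.5},
    {"dx": 0,"dy": 0,"dz": 0.25,"wx": 0.002,"wy": 0,"wz": 0,"grip": 4.5},
    {"dx": 0,"dy": 0,"dz": 0.25,"wx": 0.002,"wy": 0,"wz": 0,"grip": 4.5},
  ],
)

```text
clock: 7.1
eef_pos: [0.5042, 0.072, 0.0274]
tool_rot: [0.778, 0.629, 0.0, 0.001]
ft_force: [-0.2, -1.0, -2.3]
grip_width: 0.0537
grasp_force: 63.7
```

>>> arm_command(
  increments=[
    {"dx": 0,"dy": 0,"dz": 0.05,"wx": 0,"wy": 0,"wz": 0,"grip": 4.5},
    {"dx": 0,"dy": 0,"dz": 0.1,"wx": 0,"wy": 0,"wz": 0,"grip": 4.5},
    {"dx": 0,"dy": 0,"dz": 0.1,"wx": 0,"wy": 0,"wz": 0,"grip": 4.5},
  ],
)

```text
clock: 7.4
eef_pos: [0.5043, 0.072, 0.0272]
tool_rot: [0.778, 0.629, 0.0, 0.001]
ft_force: [-2.0, -0.9, 4.2]
grip_width: 0.0535
grasp_force: 64.5
```

Contact felt (+4 N), so I'll release.

>>> arm_command(
  increments=[
    {"dx": 0,"dy": 0,"dz": 0.05,"wx": 0,"wy": 0,"wz": 0,"grip": 5.6},
    {"dx": 0,"dy": 0,"dz": 0,"wx": 0,"wy": 0,"wz": 0,"grip": 6.5},
    {"dx": 0,"dy": 0,"dz": 0,"wx": 0,"wy": 0,"wz": 0,"grip": 8.5},
    {"dx": 0,"dy": 0,"dz": 0,"wx": 0,"wy": 0,"wz": 0,"grip": 8.5},
    {"dx": 0,"dy": 0,"dz": 0,"wx": 0,"wy": 0,"wz": 0,"grip": 8.5},
    {"dx": 0,"dy": 0,"dz": -2,"wx": 0,"wy": 0,"wz": 0,"grip": 8.5},
    {"dx": 0,"dy": 0,"dz": -5,"wx": 0,"wy": 0,"wz": 0,"grip": 8.5},
    {"dx": 0,"dy": 0,"dz": -8,"wx": 0,"wy": 0,"wz": 0,"grip": 8.5},
    {"dx": 0,"dy": 0,"dz": -11,"wx": 0,"wy": 0,"wz": 0,"grip": 8.5},
    {"dx": 0,"dy": 0,"dz": -11,"wx": 0,"wy": 0,"wz": 0,"grip": 8.5},
  ],
)

```text
clock: 8.4
eef_pos: [0.5073, 0.0725, 0.1408]
tool_rot: [0.778, 0.629, 0.004, 0.003]
ft_force: [1.1, 0.7, -0.2]
grip_width: 0.085
grasp_force: 0.0
```

```bash
python3 w.py w7 .073; python3 -c "
from h import *
go(504,72,135,78)"
```

```text
8.45 [0.50600098 0.07232439 0.13863473]
1947 (array([504.1,  71.9,  27.1,  45.4,  77.7]), array([504.1,  71.8])) [0.50431311 0.07250515 0.07443622]
go (504, 72, 135) d [-0.07 -0.19  0.36] w [ 0.006  0.004 -1.572]
```

Tin stands on the mat at (504,72), x axis at -12.3°. Turning 90°.

>>> arm_command(
  increments=[
    {"dx": 0,"dy": 0,"dz": 0,"wx": 0,"wy": 0,"wz": -0.15,"grip": 8.5},
    {"dx": 0,"dy": 0,"dz": 0,"wx": 0,"wy": 0,"wz": -0.3,"grip": 8.5},
    {"dx": 0,"dy": 0,"dz": 0,"wx": 0,"wy": 0,"wz": -0.45,"grip": 8.5},
    {"dx": 0,"dy": 0,"dz": 0,"wx": 0,"wy": 0,"wz": -0.6,"grip": 8.5},
    {"dx": 0,"dy": 0,"dz": 0,"wx": 0,"wy": 0,"wz": -0.75,"grip": 8.5},
    {"dx": 0,"dy": 0,"dz": 0,"wx": 0,"wy": 0,"wz": -0.9,"grip": 8.5},
    {"dx": 0,"dy": 0,"dz": 0,"wx": 0,"wy": 0,"wz": -1.05,"grip": 8.5},
    {"dx": 0,"dy": 0,"dz": 0,"wx": 0,"wy": 0,"wz": -1.2,"grip": 8.5},
    {"dx": 0,"dy": 0,"dz": 0,"wx": 0,"wy": 0,"wz": -1.35,"grip": 8.5},
    {"dx": 0,"dy": 0,"dz": 0,"wx": 0,"wy": 0,"wz": -1.5,"grip": 8.5},
  ],
)

```text
clock: 9.45
eef_pos: [0.5031, 0.0719, 0.1347]
tool_rot: [0.137, 0.991, -0.001, -0.001]
ft_force: [0.3, 0.1, -0.6]
grip_width: 0.0849
grasp_force: 0.0
```

```bash
python3 w.py w8 .073; python3 -c "
from h import *
go(504,72,60,78)"
```

```text
9.5 [0.50307332 0.07190447 0.13474203]
2072 (array([504.6,  71.7,  27.5,  45.7,  78.8]), array([503.8,  71.9])) [0.5030511  0.07204496 0.07441156]
go (504, 72, 60) d [-0.1   0.05  7.47] w [-0.002 -0.002 -0.062]
```

>>> arm_command(
  increments=[
    {"dx": -0.1,"dy": 0,"dz": 1.5,"wx": -0.002,"wy": -0.002,"wz": -0.06,"grip": 8.5},
    {"dx": -0.1,"dy": 0,"dz": 3.5,"wx": -0.002,"wy": -0.002,"wz": -0.06,"grip": 8.5},
    {"dx": -0.1,"dy": 0,"dz": 5.5,"wx": -0.002,"wy": -0.002,"wz": -0.06,"grip": 8.5},
    {"dx": -0.1,"dy": 0,"dz": 7.5,"wx": -0.002,"wy": -0.002,"wz": -0.06,"grip": 8.5},
    {"dx": -0.1,"dy": 0,"dz": 9.5,"wx": -0.002,"wy": -0.002,"wz": -0.06,"grip": 8.5},
    {"dx": -0.1,"dy": 0,"dz": 10.9,"wx": -0.002,"wy": -0.002,"wz": -0.06,"grip": 8.5},
    {"dx": -0.1,"dy": 0,"dz": 10.9,"wx": -0.002,"wy": -0.002,"wz": -0.06,"grip": 8.5},
    {"dx": -0.1,"dy": 0,"dz": 10.9,"wx": -0.002,"wy": -0.002,"wz": -0.06,"grip": 8.5},
    {"dx": -0.1,"dy": 0,"dz": 10.9,"wx": -0.002,"wy": -0.002,"wz": -0.06,"grip": 8.5},
  ],
)

```text
clock: 10.4
eef_pos: [0.5057, 0.0718, 0.0279]
tool_rot: [0.111, 0.994, 0.001, 0.002]
ft_force: [-0.2, 1.0, 0.4]
grip_width: 0.085
grasp_force: 0.0
```

```bash
python3 -c "
from h import *
go(504,72,24,77.8)"
```

```text
go (504, 72, 24) d [ 0.17 -0.01  0.39] w [ 0.002  0.004 -0.01 ]
```

>>> arm_command(
  increments=[
    {"dx": 0.1,"dy": 0,"dz": 0.3,"wx": 0.002,"wy": 0.003,"wz": -0.005,"grip": 7},
    {"dx": 0.1,"dy": 0,"dz": 0.4,"wx": 0.002,"wy": 0.003,"wz": -0.005,"grip": 5.5},
    {"dx": 0.1,"dy": 0,"dz": 0.4,"wx": 0.002,"wy": 0.003,"wz": -0.005,"grip": 4.5},
    {"dx": 0.1,"dy": 0,"dz": 0.4,"wx": 0.002,"wy": 0.003,"wz": -0.005,"grip": 3.8},
    {"dx": 0.1,"dy": 0,"dz": 0.4,"wx": 0.002,"wy": 0.003,"wz": -0.005,"grip": 3},
    {"dx": 0.1,"dy": 0,"dz": 0.4,"wx": 0.002,"wy": 0.003,"wz": -0.005,"grip": 3},
    {"dx": 0.1,"dy": 0,"dz": 0.4,"wx": 0.002,"wy": 0.003,"wz": -0.005,"grip": 3},
    {"dx": 0.1,"dy": 0,"dz": 0.4,"wx": 0.002,"wy": 0.003,"wz": -0.005,"grip": 3},
  ],
)

```text
clock: 11.2
eef_pos: [0.5046, 0.072, 0.0237]
tool_rot: [0.108, 0.994, -0.0, 0.0]
ft_force: [-0.5, -0.1, 3.7]
grip_width: 0.0353
grasp_force: 60.4
```

>>> arm_command(
  increments=[
    {"dx": 0,"dy": 0,"dz": -0.5,"wx": 0,"wy": 0,"wz": 0,"grip": 3},
    {"dx": 0,"dy": 0,"dz": -2,"wx": 0,"wy": 0,"wz": 0,"grip": 3},
    {"dx": 0,"dy": 0,"dz": -4,"wx": 0,"wy": 0,"wz": 0,"grip": 3},
    {"dx": 0,"dy": 0,"dz": -7,"wx": 0,"wy": 0,"wz": 0,"grip": 3},
    {"dx": 0,"dy": 0,"dz": -10,"wx": 0,"wy": 0,"wz": 0,"grip": 3},
    {"dx": 0,"dy": 0,"dz": -13,"wx": 0,"wy": 0,"wz": 0,"grip": 3},
    {"dx": 0,"dy": 0,"dz": -16,"wx": 0,"wy": 0,"wz": 0,"grip": 3},
    {"dx": 0,"dy": 0,"dz": -19,"wx": 0,"wy": 0,"wz": 0,"grip": 3},
    {"dx": 0,"dy": 0,"dz": -21,"wx": 0,"wy": 0,"wz": 0,"grip": 3},
    {"dx": 0,"dy": 0,"dz": -21,"wx": 0,"wy": 0,"wz": 0,"grip": 3},
  ],
)

```text
clock: 12.2
eef_pos: [0.5057, 0.0722, 0.2362]
tool_rot: [0.108, 0.994, 0.0, 0.003]
ft_force: [-0.1, 0.0, -2.4]
grip_width: 0.0352
grasp_force: 60.0
```

```bash
python3 -c "
from h import *
go(480,-160,235,78)"
```

```text
go (480, -160, 235) d [ -2.49 -23.23   0.1 ] w [ 0.001  0.005 -0.007]
```

>>> arm_command(
  increments=[
    {"dx": 0,"dy": -2,"dz": 0,"wx": 0,"wy": 0,"wz": 0,"grip": 3},
    {"dx": -0.5,"dy": -5,"dz": 0,"wx": 0,"wy": 0,"wz": 0,"grip": 3},
    {"dx": -1,"dy": -9,"dz": 0,"wx": 0,"wy": 0,"wz": 0,"grip": 3},
    {"dx": -1.5,"dy": -13,"dz": 0,"wx": 0,"wy": 0,"wz": 0,"grip": 3},
    {"dx": -2,"dy": -17,"dz": 0,"wx": 0,"wy": 0,"wz": 0,"grip": 3},
    {"dx": -2.5,"dy": -20,"dz": 0,"wx": 0,"wy": 0,"wz": 0,"grip": 3},
    {"dx": -2.5,"dy": -22.5,"dz": 0,"wx": 0,"wy": 0,"wz": 0,"grip": 3},
    {"dx": -2.5,"dy": -23,"dz": 0,"wx": 0,"wy": 0,"wz": 0,"grip": 3},
    {"dx": -2.5,"dy": -23,"dz": 0,"wx": 0,"wy": 0,"wz": 0,"grip": 3},
    {"dx": -2.5,"dy": -23,"dz": 0,"wx": 0,"wy": 0,"wz": 0,"grip": 3},
  ],
)

```text
clock: 13.2
eef_pos: [0.4788, -0.157, 0.2326]
tool_rot: [0.108, 0.994, 0.0, -0.001]
ft_force: [-0.2, 0.9, -1.5]
grip_width: 0.0353
grasp_force: 60.4
```

```bash
python3 w.py w9 .284
```

```text
13.25 [ 0.47900574 -0.15685711  0.23285367]
5818 (array([ 474.1, -156.4,   27.2,   37.7,   77.9]), array([ 472.3, -156. ])) [ 0.47248658 -0.15627008  0.28324264]
```

View pics/w9.png

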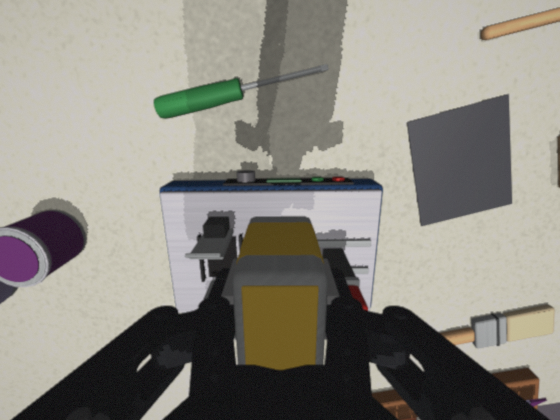

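The wrist view shows the held tin at (282,300) hiding most of the shaker, with one cradle cheek at (210,245). Moving the tool beyond the cradle (+x) will bring the whole cradle into view.

```bash
python3 -c "
from h import *
go(600,-200,240,78)"
```

```text
go (600, -200, 240) d [-12.74  -1.63  -0.73] w [-0.    -0.001 -0.006]
```

>>> arm_command(
  increments=[
    {"dx": -2,"dy": -0.2,"dz": -0.3,"wx": 0,"wy": 0,"wz": 0,"grip": 3},
    {"dx": -5,"dy": -0.6,"dz": -0.6,"wx": 0,"wy": 0,"wz": 0,"grip": 3},
    {"dx": -8,"dy": -1,"dz": -0.7,"wx": 0,"wy": 0,"wz": 0,"grip": 3},
    {"dx": -11,"dy": -1.4,"dz": -0.7,"wx": 0,"wy": 0,"wz": 0,"grip": 3},
    {"dx": -12.7,"dy": -1.6,"dz": -0.7,"wx": 0,"wy": 0,"wz": 0,"grip": 3},
    {"dx": -12.7,"dy": -1.6,"dz": -0.7,"wx": 0,"wy": 0,"wz": 0,"grip": 3},
    {"dx": -12.7,"dy": -1.6,"dz": -0.7,"wx": 0,"wy": 0,"wz": 0,"grip": 3},
    {"dx": -12.7,"dy": -1.6,"dz": -0.7,"wx": 0,"wy": 0,"wz": 0,"grip": 3},
    {"dx": -12.7,"dy": -1.6,"dz": -0.7,"wx": 0,"wy": 0,"wz": 0,"grip": 3},
    {"dx": -12.7,"dy": -1.6,"dz": -0.7,"wx": 0,"wy": 0,"wz": 0,"grip": 3},
  ],
)

```text
clock: 14.25
eef_pos: [0.5993, -0.2006, 0.2412]
tool_rot: [0.108, 0.994, -0.0, 0.0]
ft_force: [0.3, -0.4, -2.1]
grip_width: 0.0358
grasp_force: 60.3
```

```bash
python3 w.py w10 .29
```

```text
14.3 [ 0.59936801 -0.20069781  0.24114683]
5815 (array([ 596.7, -200.3,   28. ,   38.9,   77.9]), array([ 594.8, -199.9])) [ 0.59294111 -0.19971069  0.29181814]
```

View pics/w10.png

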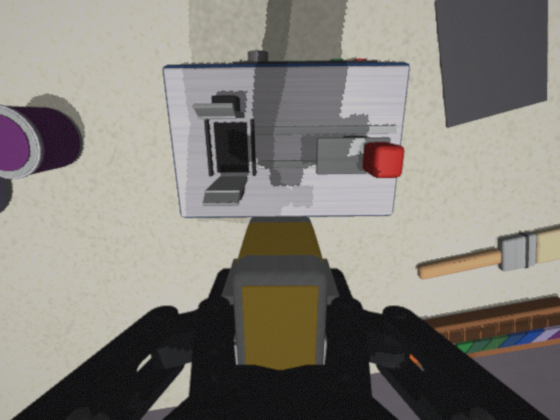

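The view shows the whole shaker. The cradle floor is at (232,147) between dark lips at x=210 and x=252, and the cheek tips are at (218,107) and (222,198). The red grip top is at (387,158).

```bash
python3 - <<'E'
from h import *
from workcell import viewer
D=np.load("pics/w10.npz"); c=viewer.get_calibration("wrist"); c["view"]=D["V"]; p=D["p"]; W=cloud(c,D["d"]); z=W[...,2]
h,s,v=cv2.split(hsv(p).astype(int))
box=np.zeros(z.shape,bool); box[40:222,150:420]=1
# deck and everything on it projects inside deck outline at its low edge; take only deck-height points
m=blob(box&(z>.045)&(z<.064)); P=W[m]; r=cv2.minAreaRect((P[:,:2]*1000).astype(np.float32)); print("deck cloud",r, np.median(P[:,2]))
v_,u_=np.nonzero(m); r2=cv2.minAreaRect((plane(c,np.c_[u_,v_],.055)[:,:2]*1000).astype(np.float32)); print("deck ray",r2)
a=np.radians(max(r2[2],90-r2[2]) if 0 else r2[2]); print("angle",r2[2])
ang=np.radians(-11.8)
for t in (-11.8,-12.2):
    t=np.radians(t); X=np.array([np.cos(t),np.sin(t)]);Y=np.array([-X[1],X[0]]); o=np.array([534,-241.])
    Q=(W[...,:2]*1000-o); qx,qy=Q@X,Q@Y
    ch=box&(z>.115)&(z<.145)&(abs(qy)<35)
    for sgn in (1,-1):
        k=ch&(qx*sgn>0); print("cheek",sgn,k.sum(),np.percentile(qx[k],[2,50,98]).round(1),np.percentile(qy[k],[2,50,98]).round(1))
        k=k&(z>.131); print("  tip",k.sum(),np.percentile(qx[k],[2,50,98]).round(1),np.percentile(qy[k],[2,50,98]).round(1))
    # dark floor and lips by ray
    V,U=np.mgrid[:420,:560]; F=plane(c,np.c_[U.ravel(),V.ravel()],.063)[:,:2].reshape(420,560,2)*1000-o
    fx,fy=F@X,F@Y; k=box&(abs(fx)<12); b=np.arange(-45,46,1.5)
    print("bright vs y",[int(v[k&(fy>=q)&(fy<q+1.5)].mean()) for q in b])
m=blob(((h<8)|(h>172))&(s>150)&(z>.16)); print("grip",m.sum(),rect(c,m,.172),np.median(W[m],0))
E
```

```text
deck cloud ((552.1155395507812, -184.55332946777344), (257.5042419433594, 167.49171447753906), 78.28617095947266) 0.05511310296656646
deck ray ((551.2701416015625, -184.47457885742188), (250.07223510742188, 162.79217529296875), 78.22647857666016)
angle 78.22647857666016
cheek 1 641 [37.4 42.5 49. ] [-15.6  -0.1  15.1]
  tip 258 [43.2 45.9 49.2] [-15.5  -0.1  14.7]
cheek -1 607 [-35.8 -30.5 -25. ] [-15.5  -0.4  15.2]
  tip 301 [-35.9 -33.4 -30.4] [-15.5  -0.4  14.7]
bright vs y [175, 170, 169, 169, 168, 168, 168, 169, 168, 168, 168, 164, 113, 56, 43, 50, 126, 164, 134, 58, 33, 34, 33, 33, 33, 32, 32, 32, 25, 22, 21, 21, 21, 22, 22, 22, 22, 22, 23, 22, 23, 36, 87, 102, 66, 31, 27, 64, 88, 87, 88, 89, 86, 89, 87, 88, 88, 87, 89, 88, 98]
cheek 1 641 [37.4 42.5 49. ] [-15.3   0.2  15.4]
  tip 258 [43.2 45.9 49.1] [-15.2   0.2  15.1]
cheek -1 607 [-35.8 -30.5 -25.1] [-15.8  -0.6  15. ]
  tip 301 [-35.8 -33.4 -30.5] [-15.7  -0.6  14.5]
bright vs y [175, 169, 169, 168, 168, 168, 168, 169, 168, 168, 168, 164, 114, 57, 43, 48, 127, 163, 133, 57, 33, 34, 33, 33, 33, 32, 32, 32, 26, 22, 21, 21, 21, 22, 22, 22, 22, 22, 23, 22, 24, 35, 91, 98, 65, 30, 27, 65, 88, 87, 88, 89, 86, 89, 87, 87, 88, 88, 89, 88, 96]
grip 1019 (array([ 565.6, -116.2,   23.6,   22.7,   77.6]), array([ 565.6, -116.2])) [ 0.56577281 -0.11619872  0.17149226]
```

Cradle estimate is (540.2,-242.2) at yaw -11.8°. Moving above it and checking again.

```bash
python3 -c "
from h import *
go(565,-246,236,78.2)"
```

```text
go (565, -246, 236) d [ 2.38 -5.16  0.52] w [-0.001  0.001 -0.011]
```

>>> arm_command(
  increments=[
    {"dx": 0.7,"dy": -1.5,"dz": 0.2,"wx": 0,"wy": 0,"wz": -0.01,"grip": 3},
    {"dx": 1.5,"dy": -3.5,"dz": 0.4,"wx": 0,"wy": 0,"wz": -0.01,"grip": 3},
    {"dx": 2.4,"dy": -5.2,"dz": 0.5,"wx": 0,"wy": 0,"wz": -0.01,"grip": 3},
    {"dx": 2.4,"dy": -5.2,"dz": 0.5,"wx": 0,"wy": 0,"wz": -0.01,"grip": 3},
    {"dx": 2.4,"dy": -5.2,"dz": 0.5,"wx": 0,"wy": 0,"wz": -0.01,"grip": 3},
    {"dx": 2.4,"dy": -5.2,"dz": 0.5,"wx": 0,"wy": 0,"wz": -0.01,"grip": 3},
    {"dx": 2.4,"dy": -5.2,"dz": 0.5,"wx": 0,"wy": 0,"wz": -0.01,"grip": 3},
    {"dx": 2.4,"dy": -5.2,"dz": 0.5,"wx": 0,"wy": 0,"wz": -0.01,"grip": 3},
  ],
)

```text
clock: 15.1
eef_pos: [0.5655, -0.246, 0.2356]
tool_rot: [0.103, 0.995, -0.0, 0.0]
ft_force: [0.1, 0.0, -2.0]
grip_width: 0.0353
grasp_force: 60.4
```

```bash
cat > cr.py <<'E'
from h import *
from workcell import viewer
import sys
c=viewer.get_calibration("wrist"); p,d=viewer.camera("wrist"); cv2.imwrite(f"pics/{sys.argv[1]}.png",p[:,:,::-1])
W=cloud(c,d); z=W[...,2]; h,s,v=cv2.split(hsv(p).astype(int)); print(monitor.get_obs()["eef_pos"])
t=np.radians(-11.8); X=np.array([np.cos(t),np.sin(t)]);Y=np.array([-X[1],X[0]]); o=np.array([540.2,-242.2])
Q=(W[...,:2]*1000-o); qx,qy=Q@X,Q@Y
for sgn in (1,-1):
    k=(z>.131)&(z<.14)&(qx*sgn>30)&(qx*sgn<48)&(abs(qy)<25)
    if k.sum()>20: print("tip",sgn,k.sum(),np.percentile(qx[k],[2,50,98]).round(1),np.percentile(qy[k],[2,50,98]).round(1))
V,U=np.mgrid[:420,:560]; F=plane(c,np.c_[U.ravel(),V.ravel()],.063)[:,:2].reshape(420,560,2)*1000-o
fx,fy=F@X,F@Y
k=(fx>-15)&(fx<-8); b=np.arange(-36,36,1.5); print("bright vs y",[(q,int(v[k&(fy>=q)&(fy<q+1.5)].mean())) for q in b])
m=((h<8)|(h>172))&(s>150)&(z>.16)
if m.sum()>50: print("grip",rect(c,blob(m),.172))
E
python3 cr.py w11
```

```text
[ 0.5654762  -0.24603059  0.23556231]
tip -1 260 [-41.9 -39.6 -36.9] [-15.7  -0.5  14.6]
bright vs y [(np.float64(-36.0), 91), (np.float64(-34.5), 92), (np.float64(-33.0), 91), (np.float64(-31.5), 91), (np.float64(-30.0), 99), (np.float64(-28.5), 119), (np.float64(-27.0), 70), (np.float64(-25.5), 26), (np.float64(-24.0), 27), (np.float64(-22.5), 62), (np.float64(-21.0), 89), (np.float64(-19.5), 77), (np.float64(-18.0), 33), (np.float64(-16.5), 23), (np.float64(-15.0), 21), (np.float64(-13.5), 22), (np.float64(-12.0), 21), (np.float64(-10.5), 23), (np.float64(-9.0), 21), (np.float64(-7.5), 22), (np.float64(-6.0), 23), (np.float64(-4.5), 21), (np.float64(-3.0), 22), (np.float64(-1.5), 24), (np.float64(0.0), 26), (np.float64(1.5), 26), (np.float64(3.0), 26), (np.float64(4.5), 29), (np.float64(6.0), 27), (np.float64(7.5), 25), (np.float64(9.0), 26), (np.float64(10.5), 27), (np.float64(12.0), 27), (np.float64(13.5), 28), (np.float64(15.0), 33), (np.float64(16.5), 77), (np.float64(18.0), 110), (np.float64(19.5), 107), (np.float64(21.0), 55), (np.float64(22.5), 32), (np.float64(24.0), 62), (np.float64(25.5), 109), (np.float64(27.0), 114), (np.float64(28.5), 114), (np.float64(30.0), 114), (np.float64(31.5), 113), (np.float64(33.0), 113), (np.float64(34.5), 113)]
grip (array([ 564.2, -118.1,   27. ,   23.8,   78.2]), array([ 564.4, -117.7]))
```

View pics/w11.png

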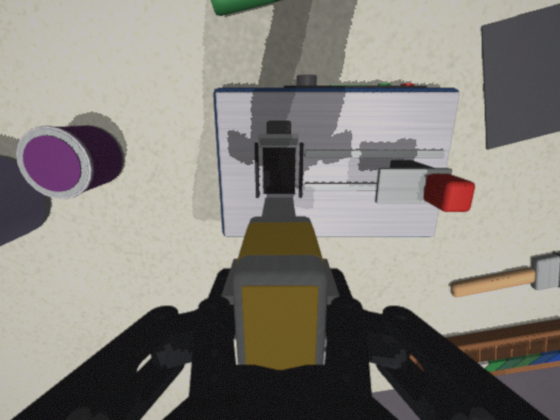

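The view shows the cradle floor at (280,170) with both lips, just ahead of the held tin. It agrees with the estimate to within 0.6 mm. Final target is (540,-242.8).

```bash
python3 -c "
from h import *
go(540.1,-242.8,160,78.2)"
```

```text
go (540.1, -242.8, 160) d [ 2.55 -0.2   7.56] w [-0.001  0.    -0.   ]
```

>>> arm_command(
  increments=[
    {"dx": 0.8,"dy": -0.1,"dz": 0,"wx": 0,"wy": 0,"wz": 0,"grip": 3},
    {"dx": 1.8,"dy": -0.2,"dz": 0.5,"wx": 0,"wy": 0,"wz": 0,"grip": 3},
    {"dx": 2.55,"dy": -0.2,"dz": 2,"wx": 0,"wy": 0,"wz": 0,"grip": 3},
    {"dx": 2.55,"dy": -0.2,"dz": 4,"wx": 0,"wy": 0,"wz": 0,"grip": 3},
    {"dx": 2.55,"dy": -0.2,"dz": 6,"wx": 0,"wy": 0,"wz": 0,"grip": 3},
    {"dx": 2.55,"dy": -0.2,"dz": 7,"wx": 0,"wy": 0,"wz": 0,"grip": 3},
    {"dx": 2.55,"dy": -0.2,"dz": 7,"wx": 0,"wy": 0,"wz": 0,"grip": 3},
    {"dx": 2.55,"dy": -0.2,"dz": 7,"wx": 0,"wy": 0,"wz": 0,"grip": 3},
    {"dx": 2.55,"dy": -0.2,"dz": 7,"wx": 0,"wy": 0,"wz": 0,"grip": 3},
    {"dx": 2.55,"dy": -0.2,"dz": 7,"wx": 0,"wy": 0,"wz": 0,"grip": 3},
  ],
)

```text
clock: 16.15
eef_pos: [0.5405, -0.2436, 0.1668]
tool_rot: [0.103, 0.995, -0.001, 0.001]
ft_force: [-0.5, 0.5, -2.2]
grip_width: 0.0349
grasp_force: 60.4
```

```bash
python3 cr.py w12 | grep -v bright; python3 -c "
from h import *
go(540.1,-242.8,100,78.2)"
```

```text
[ 0.54036009 -0.24353042  0.16661743]
tip -1 433 [-42.4 -40.3 -36.8] [-15.6  -0.4  14.2]
grip (array([ 561.9, -119.1,   29.7,   27.2,   78.2]), array([ 562.1, -119. ]))
go (540.1, -242.8, 100) d [0.05 0.07 6.66] w [-0.001  0.002 -0.001]
```

>>> arm_command(
  increments=[
    {"dx": 0.05,"dy": 0.05,"dz": 0.5,"wx": 0,"wy": 0.001,"wz": 0,"grip": 3},
    {"dx": 0.05,"dy": 0.05,"dz": 1,"wx": 0,"wy": 0.001,"wz": 0,"grip": 3},
    {"dx": 0.05,"dy": 0.05,"dz": 2,"wx": 0,"wy": 0.001,"wz": 0,"grip": 3},
    {"dx": 0.05,"dy": 0.05,"dz": 3,"wx": 0,"wy": 0.001,"wz": 0,"grip": 3},
    {"dx": 0.05,"dy": 0.05,"dz": 3.5,"wx": 0,"wy": 0.001,"wz": 0,"grip": 3},
    {"dx": 0.05,"dy": 0.05,"dz": 3.5,"wx": 0,"wy": 0.001,"wz": 0,"grip": 3},
    {"dx": 0.05,"dy": 0.05,"dz": 3.5,"wx": 0,"wy": 0.001,"wz": 0,"grip": 3},
  ],
)

```text
clock: 16.9
eef_pos: [0.5394, -0.2427, 0.1304]
tool_rot: [0.103, 0.995, -0.0, -0.001]
ft_force: [-0.3, -0.6, -1.3]
grip_width: 0.0353
grasp_force: 60.4
```

>>> arm_command(
  increments=[
    {"dx": 0,"dy": 0,"dz": 0.5,"wx": 0,"wy": 0,"wz": 0,"grip": 3},
    {"dx": 0,"dy": 0,"dz": 1.2,"wx": 0,"wy": 0,"wz": 0,"grip": 3},
    {"dx": 0,"dy": 0,"dz": 2,"wx": 0,"wy": 0,"wz": 0,"grip": 3},
    {"dx": 0,"dy": 0,"dz": 2.8,"wx": 0,"wy": 0,"wz": 0,"grip": 3},
    {"dx": 0,"dy": 0,"dz": 3.6,"wx": 0,"wy": 0,"wz": 0,"grip": 3},
    {"dx": 0,"dy": 0,"dz": 4,"wx": 0,"wy": 0,"wz": 0,"grip": 3},
    {"dx": 0,"dy": 0,"dz": 4,"wx": 0,"wy": 0,"wz": 0,"grip": 3},
    {"dx": 0,"dy": 0,"dz": 4,"wx": 0,"wy": 0,"wz": 0,"grip": 3},
  ],
)

```text
clock: 17.7
eef_pos: [0.5394, -0.2428, 0.0906]
tool_rot: [0.103, 0.995, -0.0, -0.0]
ft_force: [0.4, -0.2, -2.1]
grip_width: 0.0354
grasp_force: 60.4
```

```bash
python3 -c "
from h import *
go(540.0,-242.8,75.8,78.2)"
```

```text
go (540.0, -242.8, 75.8) d [-0.06  0.01  1.48] w [-0.001 -0.001 -0.001]
```

>>> arm_command(
  increments=[
    {"dx": 0,"dy": 0,"dz": 0.4,"wx": 0,"wy": 0,"wz": 0,"grip": 3},
    {"dx": 0,"dy": 0,"dz": 0.8,"wx": 0,"wy": 0,"wz": 0,"grip": 3},
    {"dx": 0,"dy": 0,"dz": 1.1,"wx": 0,"wy": 0,"wz": 0,"grip": 3},
    {"dx": 0,"dy": 0,"dz": 1.3,"wx": 0,"wy": 0,"wz": 0,"grip": 3},
    {"dx": 0,"dy": 0,"dz": 1.4,"wx": 0,"wy": 0,"wz": 0,"grip": 3},
    {"dx": 0,"dy": 0,"dz": 1.4,"wx": 0,"wy": 0,"wz": 0,"grip": 3},
    {"dx": 0,"dy": 0,"dz": 1.45,"wx": 0,"wy": 0,"wz": 0,"grip": 3},
    {"dx": 0,"dy": 0,"dz": 1.45,"wx": 0,"wy": 0,"wz": 0,"grip": 3},
  ],
)

```text
clock: 18.5
eef_pos: [0.5394, -0.2428, 0.0762]
tool_rot: [0.103, 0.995, -0.0, -0.0]
ft_force: [-0.2, -0.2, -2.0]
grip_width: 0.0357
grasp_force: 60.4
```

>>> arm_command(
  increments=[
    {"dx": 0,"dy": 0,"dz": 0.05,"wx": 0,"wy": 0,"wz": 0,"grip": 3},
    {"dx": 0,"dy": 0,"dz": 0.1,"wx": 0,"wy": 0,"wz": 0,"grip": 3},
    {"dx": 0,"dy": 0,"dz": 0.1,"wx": 0,"wy": 0,"wz": 0,"grip": 3},
  ],
)

```text
clock: 18.8
eef_pos: [0.5394, -0.2428, 0.0757]
tool_rot: [0.103, 0.995, -0.0, -0.0]
ft_force: [-1.1, 0.9, 3.2]
grip_width: 0.0354
grasp_force: 60.8
```

Contact at the expected height. Releasing and rising.

>>> arm_command(
  increments=[
    {"dx": 0,"dy": 0,"dz": 0.05,"wx": 0,"wy": 0,"wz": 0,"grip": 3.8},
    {"dx": 0,"dy": 0,"dz": 0,"wx": 0,"wy": 0,"wz": 0,"grip": 5},
    {"dx": 0,"dy": 0,"dz": 0,"wx": 0,"wy": 0,"wz": 0,"grip": 6.5},
    {"dx": 0,"dy": 0,"dz": 0,"wx": 0,"wy": 0,"wz": 0,"grip": 6.5},
    {"dx": 0,"dy": 0,"dz": 0,"wx": 0,"wy": 0,"wz": 0,"grip": 6.5},
    {"dx": 0,"dy": 0,"dz": -1,"wx": 0,"wy": 0,"wz": 0,"grip": 6.5},
    {"dx": 0,"dy": 0,"dz": -4,"wx": 0,"wy": 0,"wz": 0,"grip": 6.5},
    {"dx": 0,"dy": 0,"dz": -8,"wx": 0,"wy": 0,"wz": 0,"grip": 6.5},
    {"dx": 0,"dy": 0,"dz": -12,"wx": 0,"wy": 0,"wz": 0,"grip": 6.5},
    {"dx": 0,"dy": 0,"dz": -16,"wx": 0,"wy": 0,"wz": 0,"grip": 6.5},
  ],
)

```text
clock: 19.8
eef_pos: [0.5393, -0.2426, 0.2375]
tool_rot: [0.103, 0.995, -0.0, -0.0]
ft_force: [1.4, -1.0, 0.0]
grip_width: 0.0649
grasp_force: 0.0
```

```bash
python3 -c "
from h import *
go(565,-200,240,78.2)"
```

```text
go (565, -200, 240) d [-1.64  4.69 -0.25] w [-0.001 -0.    -0.001]
```

>>> arm_command(
  increments=[
    {"dx": -0.5,"dy": 1.5,"dz": 0,"wx": 0,"wy": 0,"wz": 0,"grip": 5},
    {"dx": -1,"dy": 3,"dz": 0,"wx": 0,"wy": 0,"wz": 0,"grip": 5},
    {"dx": -1.6,"dy": 4.7,"dz": 0,"wx": 0,"wy": 0,"wz": 0,"grip": 5},
    {"dx": -1.6,"dy": 4.7,"dz": 0,"wx": 0,"wy": 0,"wz": 0,"grip": 5},
    {"dx": -1.6,"dy": 4.7,"dz": 0,"wx": 0,"wy": 0,"wz": 0,"grip": 5},
    {"dx": -1.6,"dy": 4.7,"dz": 0,"wx": 0,"wy": 0,"wz": 0,"grip": 5},
    {"dx": -1.6,"dy": 4.7,"dz": 0,"wx": 0,"wy": 0,"wz": 0,"grip": 5},
  ],
)

```text
clock: 20.5
eef_pos: [0.5644, -0.2002, 0.2344]
tool_rot: [0.103, 0.995, -0.0, -0.001]
ft_force: [-0.5, 1.0, 0.1]
grip_width: 0.0502
grasp_force: 0.0
```

```bash
python3 w.py w13 .125; python3 cr.py w14 | grep -v bright; python3 -c "
from h import *
go(565.5,-116,240,78.2)"
```

```text
20.55 [ 0.56445781 -0.20027709  0.23466045]
1513 (array([ 539.6, -243.3,   27.3,   45.6,   78.6]), array([ 539. , -243.2])) [ 0.53842183 -0.24282116  0.12640202]
[ 0.56448974 -0.20034284  0.23481065]
tip 1 245 [37.2 39.4 42.6] [-15.7  -0.7  14.3]
tip -1 275 [-42.3 -40.  -37.2] [-15.7  -0.5  14.8]
grip (array([ 564.1, -116.4,   24.2,   25.2,   78.2]), array([ 564.3, -116.3]))
go (565.5, -116, 240) d [ 1.64  8.27 -0.52] w [-0.001 -0.001 -0.002]
```

View pics/w14.png

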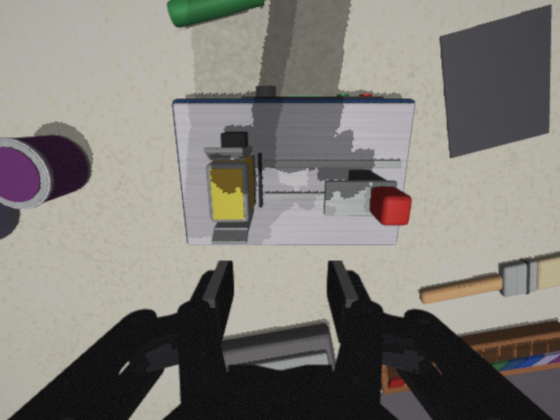

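The tin sits in the cradle at (228,190), lid centred between the cheek tips, and the red grip is at (392,205). Next I straddle the grip loosely with the fingers along shaker y and push it with the +y finger.

>>> arm_command(
  increments=[
    {"dx": 0.5,"dy": 2,"dz": 0,"wx": 0,"wy": 0,"wz": 0,"grip": 5},
    {"dx": 1,"dy": 5,"dz": 0,"wx": 0,"wy": 0,"wz": 0,"grip": 5},
    {"dx": 1.6,"dy": 8.3,"dz": 0,"wx": 0,"wy": 0,"wz": 0,"grip": 5},
    {"dx": 1.6,"dy": 8.3,"dz": 0,"wx": 0,"wy": 0,"wz": 0,"grip": 5},
    {"dx": 1.6,"dy": 8.3,"dz": 0,"wx": 0,"wy": 0,"wz": 0,"grip": 5},
    {"dx": 1.6,"dy": 8.3,"dz": 0,"wx": 0,"wy": 0,"wz": 0,"grip": 5},
    {"dx": 1.6,"dy": 8.3,"dz": 2,"wx": 0,"wy": 0,"wz": 0,"grip": 5},
    {"dx": 1.6,"dy": 8.3,"dz": 4,"wx": 0,"wy": 0,"wz": 0,"grip": 5},
    {"dx": 1.6,"dy": 8.3,"dz": 4,"wx": 0,"wy": 0,"wz": 0,"grip": 5},
    {"dx": 1.6,"dy": 8.3,"dz": 4,"wx": 0,"wy": 0,"wz": 0,"grip": 5},
  ],
)

```text
clock: 21.6
eef_pos: [0.5659, -0.1164, 0.195]
tool_rot: [0.104, 0.995, -0.0, -0.001]
ft_force: [0.3, 0.9, 1.2]
grip_width: 0.0499
grasp_force: 0.0
```

```bash
python3 cr.py w15 | grep -v bright; python3 -c "
from h import *
go(565.5,-116,144,78.2)"
```

```text
[ 0.56647282 -0.1162927   0.19575844]
tip 1 325 [37.  39.3 42.6] [-15.4  -0.1  15. ]
tip -1 339 [-42.3 -40.2 -36.6] [-15.2   0.1  15.4]
grip (array([ 564.1, -112.8,   19.5,   26.5,   78.1]), array([ 564.2, -112.9]))
go (565.5, -116, 144) d [0.1  0.01 5.18] w [-0.001  0.    -0.002]
```

>>> arm_command(
  increments=[
    {"dx": 0.1,"dy": 0.2,"dz": 1,"wx": 0,"wy": 0,"wz": 0,"grip": 5},
    {"dx": 0.1,"dy": 0.2,"dz": 2,"wx": 0,"wy": 0,"wz": 0,"grip": 5},
    {"dx": 0.1,"dy": 0.2,"dz": 3,"wx": 0,"wy": 0,"wz": 0,"grip": 5},
    {"dx": 0.1,"dy": 0.2,"dz": 4,"wx": 0,"wy": 0,"wz": 0,"grip": 5},
    {"dx": 0.1,"dy": 0.2,"dz": 5,"wx": 0,"wy": 0,"wz": 0,"grip": 5},
    {"dx": 0.1,"dy": 0.2,"dz": 5,"wx": 0,"wy": 0,"wz": 0,"grip": 5},
    {"dx": 0.1,"dy": 0.2,"dz": 5,"wx": 0,"wy": 0,"wz": 0,"grip": 5},
    {"dx": 0.1,"dy": 0.2,"dz": 5,"wx": 0,"wy": 0,"wz": 0,"grip": 5},
  ],
)

```text
clock: 22.45
eef_pos: [0.5659, -0.1134, 0.1454]
tool_rot: [0.103, 0.995, -0.0, -0.0]
ft_force: [0.2, 0.6, -0.1]
grip_width: 0.0499
grasp_force: 0.0
```

```bash
python3 -c "
from h import *
go(539.8+.204*45,-242.8+.979*45,144,78.2)"
```

```text
go (548.9799999999999, -198.745, 144) d [-0.09 -8.7   0.15] w [-0.001  0.    -0.001]
```

Free of contact. Pushing along the shaker's -y.

>>> arm_command(
  increments=[
    {"dx": 0,"dy": -0.6,"dz": 0,"wx": 0,"wy": 0,"wz": 0,"grip": 5},
    {"dx": 0,"dy": -1.2,"dz": 0,"wx": 0,"wy": 0,"wz": 0,"grip": 5},
    {"dx": 0,"dy": -1.8,"dz": 0,"wx": 0,"wy": 0,"wz": 0,"grip": 5},
    {"dx": 0,"dy": -2.6,"dz": 0,"wx": 0,"wy": 0,"wz": 0,"grip": 5},
    {"dx": 0,"dy": -3.5,"dz": 0,"wx": 0,"wy": 0,"wz": 0,"grip": 5},
    {"dx": 0,"dy": -4.5,"dz": 0,"wx": 0,"wy": 0,"wz": 0,"grip": 5},
    {"dx": -0.05,"dy": -5.5,"dz": 0,"wx": 0,"wy": 0,"wz": 0,"grip": 5},
    {"dx": -0.05,"dy": -6.5,"dz": 0,"wx": 0,"wy": 0,"wz": 0,"grip": 5},
    {"dx": -0.05,"dy": -7.2,"dz": 0,"wx": 0,"wy": 0,"wz": 0,"grip": 5},
    {"dx": -0.05,"dy": -7.2,"dz": 0,"wx": 0,"wy": 0,"wz": 0,"grip": 5},
  ],
)

```text
clock: 23.45
eef_pos: [0.5506, -0.1856, 0.1448]
tool_rot: [0.104, 0.995, -0.001, -0.001]
ft_force: [0.7, 0.4, 0.1]
grip_width: 0.0501
grasp_force: 0.0
```

```bash
python3 cr.py w16 | grep grip; python3 -c "
from h import *
go(539.8+.204*26,-242.8+.979*26,144,78.2)"
```

```text
grip (array([ 550.3, -172. ,   21.2,   28.6,   78.4]), array([ 550. , -172.2]))
go (545.1039999999999, -217.346, 144) d [-0.12 -3.28  0.07] w [-0.002 -0.002 -0.002]
```

>>> arm_command(
  increments=[
    {"dx": -0.02,"dy": -0.5,"dz": 0,"wx": 0,"wy": 0,"wz": 0,"grip": 5},
    {"dx": -0.05,"dy": -1,"dz": 0,"wx": 0,"wy": 0,"wz": 0,"grip": 5},
    {"dx": -0.05,"dy": -1.5,"dz": 0,"wx": 0,"wy": 0,"wz": 0,"grip": 5},
    {"dx": -0.1,"dy": -2,"dz": 0,"wx": 0,"wy": 0,"wz": 0,"grip": 5},
    {"dx": -0.1,"dy": -2.4,"dz": 0,"wx": 0,"wy": 0,"wz": 0,"grip": 5},
    {"dx": -0.1,"dy": -2.7,"dz": 0,"wx": 0,"wy": 0,"wz": 0,"grip": 5},
    {"dx": -0.1,"dy": -2.9,"dz": 0,"wx": 0,"wy": 0,"wz": 0,"grip": 5},
    {"dx": -0.1,"dy": -2.9,"dz": 0,"wx": 0,"wy": 0,"wz": 0,"grip": 5},
  ],
)

```text
clock: 24.3
eef_pos: [0.5464, -0.2131, 0.1451]
tool_rot: [0.103, 0.995, -0.001, -0.0]
ft_force: [0.6, 0.4, -0.5]
grip_width: 0.05
grasp_force: 0.3
```

>>> arm_command(
  increments=[
    {"dx": 0,"dy": -0.1,"dz": 0,"wx": 0,"wy": 0,"wz": 0,"grip": 5},
    {"dx": 0,"dy": -0.2,"dz": 0,"wx": 0,"wy": 0,"wz": 0,"grip": 5},
    {"dx": 0,"dy": -0.2,"dz": 0,"wx": 0,"wy": 0,"wz": 0,"grip": 5},
  ],
)

```text
clock: 24.6
eef_pos: [0.5462, -0.2145, 0.1452]
tool_rot: [0.103, 0.995, -0.0, -0.0]
ft_force: [0.2, 1.3, -1.1]
grip_width: 0.0498
grasp_force: 0.8
```

>>> arm_command(
  increments=[
    {"dx": 0,"dy": -0.1,"dz": 0,"wx": 0,"wy": 0,"wz": 0,"grip": 5},
    {"dx": 0,"dy": -0.2,"dz": 0,"wx": 0,"wy": 0,"wz": 0,"grip": 5},
    {"dx": 0,"dy": -0.2,"dz": 0,"wx": 0,"wy": 0,"wz": 0,"grip": 5},
  ],
)

```text
clock: 24.9
eef_pos: [0.5457, -0.2166, 0.1452]
tool_rot: [0.103, 0.995, -0.0, -0.0]
ft_force: [1.2, 1.9, -1.1]
grip_width: 0.05
grasp_force: 0.9
```

>>> arm_command(
  increments=[
    {"dx": 0,"dy": -0.1,"dz": 0,"wx": 0,"wy": 0,"wz": 0,"grip": 5},
    {"dx": 0,"dy": -0.2,"dz": 0,"wx": 0,"wy": 0,"wz": 0,"grip": 5},
    {"dx": 0,"dy": -0.2,"dz": 0,"wx": 0,"wy": 0,"wz": 0,"grip": 5},
  ],
)

```text
clock: 25.2
eef_pos: [0.5456, -0.217, 0.1451]
tool_rot: [0.103, 0.995, 0.001, 0.0]
ft_force: [2.5, 5.9, -1.4]
grip_width: 0.0499
grasp_force: 3.1
```

>>> arm_command(
  increments=[
    {"dx": 0,"dy": -0.1,"dz": 0,"wx": 0,"wy": 0,"wz": 0,"grip": 5},
    {"dx": 0,"dy": -0.2,"dz": 0,"wx": 0,"wy": 0,"wz": 0,"grip": 5},
    {"dx": 0,"dy": -0.2,"dz": 0,"wx": 0,"wy": 0,"wz": 0,"grip": 5},
  ],
)

```text
clock: 25.5
eef_pos: [0.5456, -0.217, 0.145]
tool_rot: [0.102, 0.995, 0.003, 0.0]
ft_force: [3.5, 11.1, -1.0]
grip_width: 0.0501
grasp_force: 5.5
```

The TCP is stationary while the force rises to 11 N, so the end stop is reached. Backing off to mid-gap, then straight up.

>>> arm_command(
  increments=[
    {"dx": 0,"dy": 0.4,"dz": 0,"wx": 0,"wy": 0,"wz": 0,"grip": 5},
    {"dx": 0,"dy": 0.9,"dz": 0,"wx": 0,"wy": 0,"wz": 0,"grip": 5},
    {"dx": 0,"dy": 1.2,"dz": 0,"wx": 0,"wy": 0,"wz": 0,"grip": 5},
    {"dx": 0,"dy": 1.2,"dz": 0,"wx": 0,"wy": 0,"wz": 0,"grip": 5},
    {"dx": 0,"dy": 1.2,"dz": 0,"wx": 0,"wy": 0,"wz": 0,"grip": 5},
    {"dx": 0,"dy": 1.2,"dz": -2,"wx": 0,"wy": 0,"wz": 0,"grip": 5},
    {"dx": 0,"dy": 1.2,"dz": -5,"wx": 0,"wy": 0,"wz": 0,"grip": 5},
    {"dx": 0,"dy": 1.2,"dz": -9,"wx": 0,"wy": 0,"wz": 0,"grip": 5},
    {"dx": 0,"dy": 1.2,"dz": -10,"wx": 0,"wy": 0,"wz": 0,"grip": 5},
    {"dx": 0,"dy": 1.2,"dz": -10,"wx": 0,"wy": 0,"wz": 0,"grip": 5},
  ],
)

```text
clock: 26.5
eef_pos: [0.5484, -0.2094, 0.2477]
tool_rot: [0.103, 0.995, -0.001, 0.002]
ft_force: [0.3, -0.6, 0.0]
grip_width: 0.0498
grasp_force: 0.0
```

>>> arm_command(
  increments=[
    {"dx": -3,"dy": 0,"dz": 0,"wx": 0,"wy": 0,"wz": 0,"grip": 5},
    {"dx": -5,"dy": 0,"dz": 0,"wx": 0,"wy": 0,"wz": 0,"grip": 5},
    {"dx": -5,"dy": 0,"dz": 0,"wx": 0,"wy": 0,"wz": 0,"grip": 5},
    {"dx": -5,"dy": 0,"dz": 0,"wx": 0,"wy": 0,"wz": 0,"grip": 5},
    {"dx": -5,"dy": 0,"dz": 0,"wx": 0,"wy": 0,"wz": 0,"grip": 5},
    {"dx": -5,"dy": 0,"dz": 0,"wx": 0,"wy": 0,"wz": 0,"grip": 5},
  ],
)

```text
clock: 27.1
eef_pos: [0.5953, -0.2187, 0.245]
tool_rot: [0.103, 0.995, -0.0, -0.001]
ft_force: [0.1, 0.5, 0.3]
grip_width: 0.05
grasp_force: 0.0
```

```bash
python3 w.py w17 .125; python3 cr.py w18 | grep -v bright
```

```text
27.15 [ 0.59544584 -0.21871619  0.24525285]
646 (array([ 539.3, -243.3,   27.2,   45.2,   78.1]), array([ 535.4, -245.7])) [ 0.52655265 -0.24705333  0.12645273]
[ 0.59557861 -0.218739    0.24537917]
tip 1 232 [37.1 39.4 42.3] [-16.   -0.9  14.3]
tip -1 296 [-42.  -39.6 -36.7] [-15.9  -0.1  14.6]
grip (array([ 547.4, -203.4,   19.9,   22.5,   78.2]), array([ 547.2, -203.5]))
```

View pics/w18.png

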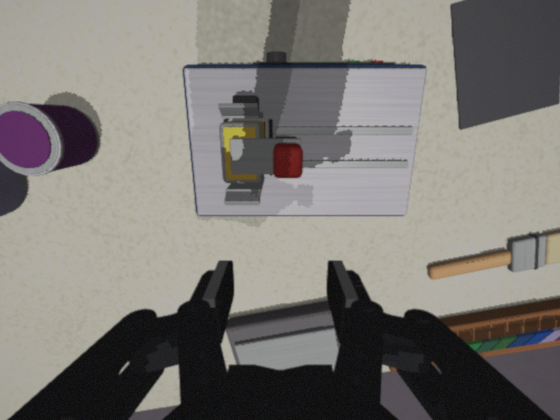

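The tongue covers the tin at (243,150). The grip at (288,160) is 40 mm from the cradle centre, which is the end-stop position. The tin is level and centred, and the gripper is clear.

```bash
python3 -c "
from workcell import job
print(job.job_done())"
```

```text
the job is handed in; nothing more can be done
None
```

The job is handed in, with no verdict shown: at the last look the yellow tin stood centred in the shaker's cradle, the clamp was at its end stop with its tongue over the tin, and the gripper was clear at about 27 of the 64 s allowed.

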